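# Hang the mallet die on the rotary rack

### The arm

A 6-joint arm with a two-finger parallel gripper is mounted at the origin on the work surface. World frame = base frame: x ahead of the robot, y to its left, z up, the work surface at z = 0. Lengths are in m, angles in degrees, forces in N, time in s.
With the tool pointing down it reaches from about 0.35 to 0.875 m from the base axis. Payload 4.2 kg.
Tool frame: the origin (TCP) lies between the finger pads; the fingertips stand 25 mm ahead of it and the grasp point (between the pads) lies 6 mm ahead of it (r.tips_ahead is the distance from the TCP to the fingertips, in m); z points along the fingers, y is the direction in which the jaws open and shut (so a half turn about z gives the same grasp; the last joint's range is limited). The gripper opens to 87 mm and grips with 3 to 60 N. Pads are 19 mm wide; open, the fingers measure 117 mm over their backs; the gripper's body (75 mm by 190 mm) begins 51 mm behind the grasp point.
Start: joints at [86.666, 22.042, 0.453, 0, -68.411, -14.817], TCP at [0.195, 0.594, 0.248] pointing down, gripper open.
Joint ranges: [-179.83, 179.83], [-69.29, 118.12], [-61.27, 80.66], [-181.25, 117.63], [-171.15, -9.14], [-177.46, 177.46]. Speed limits (degrees/s): [159.86, 159.86, 180, 180, 180, 180].

### API

Orientations are given as a 3x3 rotation matrix whose columns are the frame's x, y, z axes.
In Python, from station import r, vision, finish_job gives the robot as it stands.
- The arm moves only by the shell command python3 -m jog 'ROWS'. ROWS is a JSON object of lists of equal length, an entry for each row: "rot": the turn, a rotation vector about the world's x, y, z in degrees, a list of three; "delta_pos": the shift along the world's x, y, z in mm, a list of three; "grip": the opening in per cent of the stroke, from 0 (shut) to 100 (fully open). A call has 1 to 10 rows; each row shifts and turns the commanded pose from where the row before left it; what a row does not reach is not made up. A row lasts 1/12 s, in which the tool goes at most 41.7 mm and 7.16 degrees, less where a joint would pass 70% of its speed; a pose out of reach is approached as far as the arm can. A call with a gripper value outside its range is refused whole. The fingers move at their own pace and stop on an object; the grip force is fixed at half the most. Time passes only in rows, so rows that do not move let the fingers close. It gives the time, the measured TCP pose, the force and the opening at its end, in the units of the state.
- r.sense(): the state, without advancing time (a new reading comes with each control period).
- vision.capture(name): name is "scene" or "top" or "wrist"; returns a dict with "frame" (480x640x3 uint8, red, green, blue), "K" (3x3 intrinsics, pixels), "xyz" and "orientation" of the camera in the world. Camera axes: x right, y up, looking along -z (the intrinsics and any distortion apply to the point x, -y, -z); pixel columns grow to the right and rows downward; lengths in m; the calibration is good to about 2 mm. A picture is of the moment at which its call begins. There is no depth.
- finish_job(): hands the job in, once; it reports no verdict.
The state is a dict: "time_s": time; "joints": joint angles; "joint_velocities": joint speeds; "effort": joint torques, N m; "tcp_pos": TCP position; "ee_rot": TCP orientation; "wrist_force": force on the tool from outside, world axes, zero at the start; "moment": the same for the moment, N m; "gripper_width": opening from 0.0 (shut) to 1.0 (fully open).
Only numpy, scipy, OpenCV 4.12 (cv2) and the standard library are available. Lean on these libraries where they do the work, as an engineer would, in place of code of your own. Each camera call takes 0.05 s, during which the arm holds its last target. There are 200 camera calls.

### The job

Put the oval mallet die away: turn the rotary die rack until its one empty branch points out over the long toe of the rack's foot, then take the die from the white cutting board and hang it by the slot of its handle on that branch. Slide it past the spring keeper and press it gently back against the sprung follower until the keeper snaps up behind it, let it down on the rod and let go; do not ram the rack or drop or tip the die, and leave the rest of the bench as it is.

Things in the scene. Friction and masses are not known exactly. Their poses are not given: they have to be found in the camera images.
- die_mid (a point): the loose die to hang: oval mallet die of plain steel, 0.36 to 0.54 kg, standing on the board. Oval cutting band below (70 mm along its y, 36 along x, 34 high), above it an upright flat handle bar 34 mm wide (y) and 14 mm thick (x) with a slot, top 140 mm above the cutting edge. This point is on its middle line half-way up, 70 mm above the cutting edge; z up, x along the slot
- die_crown (a point): middle of the upper edge of the slot in the die's bar, 88 mm above the cutting edge; it rests on the rod when the die hangs. The slot goes through along x, 18 mm wide (y) and 18 mm high (70 to 88 mm above the cutting edge), top corners bevelled; either end may go on first. Axes as die_mid
- die_grip (a point): middle of the solid upper part of the die's bar (88 to 140 mm above the cutting edge), 116 mm above the cutting edge: grip here across the 34 mm width (y). Axes as die_mid
- board: white cutting board, fixed, 190 x 190 x 12 mm; origin at the centre of its underside on the bench
- stand: fixed grey foot and post of the rotary rack: round foot of 150 mm with one long toe, 46 mm wide and 12 mm thick, reaching 183 mm from the post along the stand's -x, on the robot's side. Post 30 mm thick. Origin on the post's axis at bench level, z up
- rack: turning head on the post; turns either way about its z against a steady friction of about 0.2 N m, stays where left. Origin on the axis at the height of the rods' centre lines, 135 mm above the bench; hub nut ends 20 mm above. Four level rods, 10 mm thick, a quarter turn apart. The empty one points along this body's -x; on the others hang dies (handles to 57 mm above the rods, 64 to 80 mm out)
- branch_tip (a point): round end of the empty branch, on its centre line, 121 mm from the turning axis. The branch can be pushed sideways near here to turn the rack. Axes as the rack
- branch_home (a point): on top of the empty rod, 72 mm from the axis: the slot's upper edge lies here when the die hangs home, held between follower and raised keeper. Axes as the rack: -x points outwards along the branch
- toe_mark (a point): point above the middle of the toe, at branch height, 121 mm from the axis: branch_tip lies here when the empty branch points straight over the toe. Axes as the stand
- keeper (a joint): sprung tongue on top of the empty rod, 30 mm long, 8 wide, pivot 106 mm from the axis, free end towards the hub. 0: up, free end 18 mm above the rod's centre line, 79 mm from the axis (slot cannot clear it); 0.5: folded into the rod. A die pushed inwards folds it, easily if carried 3 to 6 mm above its resting height, hard if lower. Snaps back to 0 when the die is 2 to 3 mm inside branch_home
- maul: bystander: white maul standing on its head, 60 mm wide, 203 mm high
- spool: bystander: thread spool, 44 mm wide, 56 mm high
- dye: bystander: amber bottle, 48 mm wide, 105 mm high
- glue: bystander: round jar, 72 mm wide, 85 mm high
- slicker: bystander: turned wooden edge slicker lying on the board, 112 mm long, 22 mm thick, along its x
- ringdie: bystander: round cutting band without handle, 58 mm wide, 32 mm high
- weight: bystander: steel hide weight 50 x 90 mm with a knob, 65 mm high
- follower (a joint): sleeve with a flange of 26 mm diameter on the empty rod, inside the die's place, pressed outwards by a spring. 0: out, face 66 mm from the axis; grows (m) as the die pushes it towards the hub, 0.0055 = hard stop. About 2.5 N at branch_home, 7 N where the keeper snaps up, 12 N at the hard stop; the die tilts and lags in the grip under this load
There are look-alikes about, which are no part of the job. What is shaped like the part that bears die_mid but green or red is not meant.

How it is judged (in metres and radians):
On the way, in this order (a step that is already met when the one before it is completed fails the run):
1. the empty branch has been turned to point out over the toe (its tip within 25 mm of the mark, about 12 degrees), at rest (horizontal distance between branch_tip and toe_mark below 0.025 m and angular speed of rack below 0.1 rad/s), for 0.2 s.
2. the die's slot is on the branch and folds the keeper down (value of joint keeper above 0.08 rad and distance between die_crown and branch_home below 0.04 m and horizontal distance between branch_tip and toe_mark below 0.035 m), for 0.02 s.
At the end, for the whole second after the job is handed in: the die hangs still and upright (0.25 rad) on the empty branch behind the raised keeper (within 0.1 rad), slot edge resting on the rod within 5 mm of its home point along the rod, 6 mm sideways, 4 mm in height; that branch points over the toe (tip within 35 mm of the mark); all is let go (horizontal distance between branch_tip and toe_mark below 0.035 m and x of die_crown in the frame of branch_home between -0.005 and 0.005 m and y of die_crown in the frame of branch_home between -0.006 and 0.006 m and z of die_crown in the frame of branch_home between -0.004 and 0.004 m and value of joint keeper below 0.1 rad and angle between die_mid's own z axis and vertical below 0.25 rad and contact force between die and rack above 1.5 N and linear speed of die below 0.05 m/s); the robot touches nothing.
It fails at once if the die is pressed on the rack, keeper or follower with more than 20 N (contact force between die and rack above 20 N).
It fails at once if the rack is pushed with more than 22 N by the robot (contact force between the arm and rack above 22 N).
It fails at once if the die is tipped by more than 0.5 rad (angle between die_mid's own z axis and vertical above 0.5 rad).
It fails at once if a bystander is shoved by more than 30 mm (distance of any of maul, spool, dye, glue, slicker, ringdie, weight from where it was at the start of the episode above 0.03 m).
It also fails if it takes over 67 s, if anything falls off the work surface, if the arm or the gripper's body presses on something with over 40 N, if the wrist force passes 120 N, or if a joint passes its speed limit or range.

## Working session

There is one attempt and no reset: what is moved stays moved. The work goes in short steps, Python scripts to look and compute and a shell command to move; the robot and the scene stay as the last step left them, time stands still between calls to the robot, and variables do not carry over. Pictures are saved under pics/ and viewed, about 8 in all and at most 12, crops included, and the job is handed in when it is done.

```bash
ls; mkdir -p pics; cat > h.py <<'E'
import numpy as np, cv2
from station import r, vision, finish_job
def cap(n,f):
    c=vision.capture(n); cv2.imwrite(f'pics/{f}.png',c['frame'][:,:,::-1]); np.savez(f'pics/{f}.npz',K=c['K'],xyz=c['xyz'],R=c['orientation']); return c
def ray(f,u,v):
    d=np.load(f'pics/{f}.npz'); K=d['K']; p=np.array([(u-K[0,2])/K[0,0],-(v-K[1,2])/K[1,1],-1]); return d['xyz'],d['R']@p
def atz(f,u,v,z):
    o,d=ray(f,u,v); return (o+d*(z-o[2])/d[2]).round(4)
def proj(f,P):
    d=np.load(f'pics/{f}.npz'); K=d['K']; q=d['R'].T@(np.array(P)-d['xyz']); return np.round([K[0,2]-K[0,0]*q[0]/q[2],K[1,2]+K[1,1]*q[1]/q[2]],1)
def tri(*a):
    A=np.zeros((3,3));b=np.zeros(3)
    for f,u,v in a:
        o,d=ray(f,u,v); d=d/np.linalg.norm(d); M=np.eye(3)-np.outer(d,d); A+=M;b+=M@o
    return np.linalg.solve(A,b).round(4)
E
python3 - <<'E'
from h import *
for n in ('top','scene'):
    c=cap(n,n+'0'); print(n,c['K'].tolist(),c['xyz'],c['orientation'],[k for k in c])
print(r.sense())
a=[cv2.imread(f'pics/{n}0.png') for n in('top','scene')]
E
```

```text
pics
top [[503.40265482582123, 0.0, 309.83425965044637], [0.0, 503.40265482582123, 228.33711307101493], [0.0, 0.0, 1.0]] [ 0.44535465 -0.0016961   1.14358606] [[-0.0212524   0.99599994 -0.0867897 ]
 [-0.99969187 -0.0200568   0.01462485]
 [ 0.01282563  0.08707377  0.9961193 ]] ['frame', 'K', 'xyz', 'orientation']
scene [[495.66286440970555, 0.0, 318.61400395340064], [0.0, 495.66286440970555, 241.1440802005898], [0.0, 0.0, 1.0]] [ 1.08324025 -0.31900806  0.9891164 ] [[ 0.43962874 -0.7401573   0.50881602]
 [ 0.8980709   0.35342579 -0.26183747]
 [ 0.01397221  0.57206414  0.82008987]] ['frame', 'K', 'xyz', 'orientation']
{'time_s': 0.1, 'joints': array([ 8.66676682e+01,  2.20874519e+01,  3.88438415e-01, -2.53584424e-02,
       -6.84101706e+01, -1.48183042e+01]), 'joint_velocities': array([-0.04808027, -0.11413136,  0.18699386, -0.04926767,  0.06143659,
       -0.01947185]), 'effort': array([-2.33547980e-04, -3.91693640e+01,  1.87933230e+01,  4.23195899e+00,
        1.34301768e-02, -7.97368648e-05]), 'tcp_pos': array([0.1945093 , 0.59345988, 0.24656294]), 'ee_rot': array([[ 9.50189952e-01, -3.11670953e-01, -5.21608048e-04],
       [-3.11671376e-01, -9.50188100e-01, -1.87844342e-03],
       [ 8.98304917e-05,  1.94744837e-03, -9.99998100e-01]]), 'wrist_force': array([ 0.39332132, -0.61508757,  0.54126837]), 'moment': array([0.01668188, 0.03081121, 0.03174131]), 'gripper_width': 1.0008535029798091}
```

View pics/top0.png

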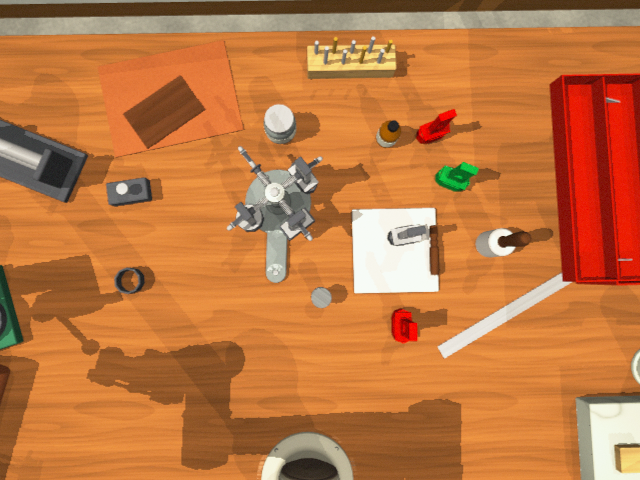

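View pics/scene0.png

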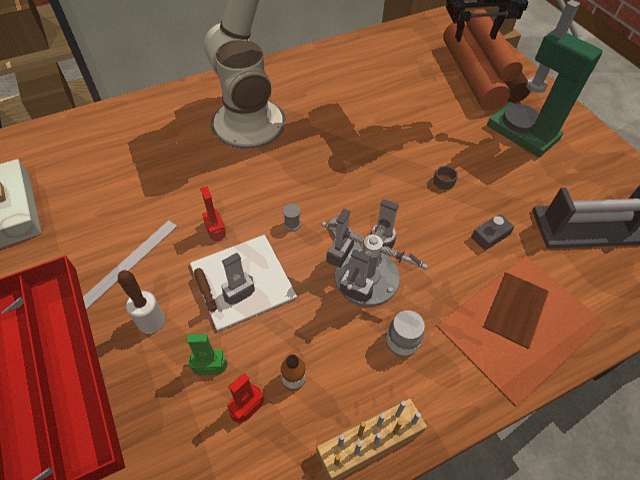

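```bash
python3 - <<'E'
from h import *
a=cv2.imread('pics/top0.png')[135:300,215:450]
cv2.imwrite('pics/c1.png',cv2.resize(a,None,fx=3.4,fy=3.4,interpolation=cv2.INTER_CUBIC))
print(atz('top0',275,190,.155), atz('top0',277,275,.012),atz('top0',241,151,.135))
E
```

```text
[0.6092 0.0512 0.155 ] [0.4407 0.0573 0.012 ] [0.694  0.1202 0.135 ]
```

View pics/c1.png

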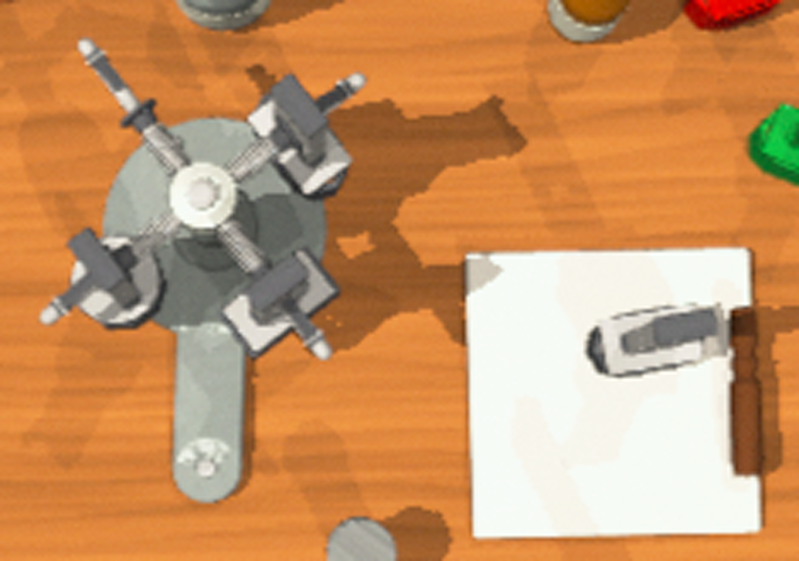

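```bash
python3 - <<'E'
from h import *
cr=lambda u,v:(u/3.4+215,v/3.4+135)
for n,u,v,z in [('hub',202,190,.155),('tip',86,46,.135),('toeend',208,492,.012),('toec',208,466,.012),('footL',104,210,.012),('footR',327,210,.012),('diag1',358,80,.135),('d2',45,316,.135),('d3',322,352,.135),('bar0',650,335,.152),('bar1',717,322,.152),('ovL',592,352,.046),('board',610,392,.012)]:
    print(n,atz('top0',*cr(u,v),z))
print('maul',atz('top0',517,239,.203),atz('top0',488,243,.03),'glue',atz('top0',280,116,.085))
# scene check of die bar top centre
print(proj('scene0',atz('top0',*cr(684,328),.152)), proj('scene0',atz('top0',*cr(202,190),.155)), proj('scene0',atz('top0',*cr(86,46),.135)))
E
```

```text
hub [0.6074 0.0524 0.155 ]
tip [0.6991 0.1216 0.135 ]
toeend [0.4303 0.0593 0.012 ]
toec [0.4473 0.0591 0.012 ]
footL [0.6187 0.1257 0.012 ]
footR [ 0.6158 -0.0229  0.012 ]
diag1 [ 0.6755 -0.0408  0.135 ]
d2 [0.5373 0.1473 0.135 ]
d3 [ 0.5127 -0.0158  0.135 ]
bar0 [ 0.5176 -0.2068  0.152 ]
bar1 [ 0.5244 -0.2463  0.152 ]
ovL [ 0.5151 -0.1909  0.046 ]
board [ 0.4905 -0.2078  0.012 ]
maul [ 0.4993 -0.405   0.203 ] [ 0.5017 -0.4138  0.03  ] glue [0.7814 0.0418 0.085 ]
[231.1 256.2] [373.2 238.1] [423.9 264.9]
```

```bash
python3 -m jog '{"delta_pos":[[26,-26,1],[26,-26,1],[26,-26,1],[26,-26,1],[26,-26,1],[26,-26,0],[26,-26,0],[26,-26,0],[26,-26,0],[26,-26,0]],"rot":[[0,0,2.8],[0,0,2.8],[0,0,2.8],[0,0,2.8],[0,0,2.8],[0,0,2.8],[0,0,2.8],[0,0,2.8],[0,0,2.8],[0,0,2.8]],"grip":[0,0,0,0,0,0,0,0,0,0]}'
python3 -m jog '{"delta_pos":[[26,-26,0],[26,-26,0],[26,-26,0],[26,-26,0],[26,-26,0],[26,-26,0],[26,-26,0],[26,-26,0],[26,-26,0],[26,-26,0]],"rot":[[0,0,0],[0,0,0],[0,0,0],[0,0,0],[0,0,0],[0,0,0],[0,0,0],[0,0,0],[0,0,0],[0,0,0]],"grip":[0,0,0,0,0,0,0,0,0,0]}'
python3 -m jog '{"delta_pos":[[3,0,0],[0,0,0]],"rot":[[0,0,0],[0,0,0]],"grip":[0,0]}'
```

```text
time_s: 0.93
tcp_pos: [0.4554, 0.3322, 0.2522]
ee_rot: [[0.985, 0.174, -0.001], [0.174, -0.985, -0.0], [-0.001, 0.0, -1.0]]
wrist_force: [-0.2, 0.0, -0.4]
gripper_width: 0.329
time_s: 1.77
tcp_pos: [0.7155, 0.0724, 0.2518]
ee_rot: [[0.985, 0.171, -0.001], [0.171, -0.985, -0.0], [-0.001, -0.0, -1.0]]
wrist_force: [0.2, 1.4, 0.6]
gripper_width: 0.004
time_s: 1.93
tcp_pos: [0.7184, 0.072, 0.2503]
ee_rot: [[0.986, 0.168, -0.003], [0.168, -0.986, -0.0], [-0.003, 0.0, -1.0]]
wrist_force: [-0.0, 0.9, -0.6]
gripper_width: 0.01
```

```bash
python3 - <<'E'
from h import *
c=np.array([.6065,.053]); 
angs=[9.6,12,14,16,18,20,22,24,26,28,30.5,33,36,39,42.5]+list(np.arange(46.5,151,4.0))+[153,155,157,159,161]
p=np.array([c+.113*np.array([np.cos(np.radians(a)),np.sin(np.radians(a))]) for a in angs])*1000
p=p.round(0); d=np.diff(p,axis=0).astype(int)
for i in range(0,len(d),10): print([[int(x),int(y),0] for x,y in d[i:i+10]])
print(p[0],p[-1],len(d))
E
python3 -m jog '{"delta_pos":[[0,-1,-20],[0,0,-20],[0,0,-20],[0,0,-20],[0,0,-15],[0,0,-3],[0,0,0]],"rot":[[0,0,0],[0,0,0],[0,0,0],[0,0,0],[0,0,0],[0,0,0],[0,0,0]],"grip":[0,0,0,0,0,0,0]}'
```

```text
[[-1, 4, 0], [-1, 4, 0], [-1, 4, 0], [-1, 4, 0], [-1, 4, 0], [-2, 3, 0], [-1, 4, 0], [-2, 4, 0], [-2, 3, 0], [-2, 4, 0]]
[[-3, 5, 0], [-3, 4, 0], [-4, 5, 0], [-4, 5, 0], [-6, 6, 0], [-6, 5, 0], [-6, 5, 0], [-6, 4, 0], [-7, 4, 0], [-7, 4, 0]]
[[-8, 3, 0], [-7, 2, 0], [-8, 2, 0], [-8, 1, 0], [-8, 1, 0], [-7, 0, 0], [-8, 0, 0], [-8, -1, 0], [-8, -2, 0], [-8, -2, 0]]
[[-7, -2, 0], [-7, -3, 0], [-7, -4, 0], [-7, -4, 0], [-7, -4, 0], [-6, -5, 0], [-6, -5, 0], [-5, -6, 0], [-5, -6, 0], [-5, -7, 0]]
[[-4, -6, 0], [-2, -5, 0], [-2, -3, 0], [-2, -4, 0], [-1, -4, 0], [-1, -3, 0]]
[718.  72.] [500.  90.] 46
time_s: 2.52
tcp_pos: [0.7163, 0.0738, 0.1533]
ee_rot: [[0.985, 0.172, -0.003], [0.172, -0.985, -0.001], [-0.003, 0.0, -1.0]]
wrist_force: [-1.1, 0.3, 0.3]
gripper_width: 0.004
```

```bash
Z='"rot":[[0,0,0],[0,0,0],[0,0,0],[0,0,0],[0,0,0],[0,0,0],[0,0,0],[0,0,0],[0,0,0],[0,0,0]],"grip":[0,0,0,0,0,0,0,0,0,0]'; true
python3 -m jog '{"delta_pos":[[-1,4,-1],[-1,4,0],[-1,4,0],[-1,4,0],[-1,4,0],[-2,3,0],[-1,4,0],[-2,4,0],[-2,3,0],[-2,4,0]],"rot":[[0,0,0],[0,0,0],[0,0,0],[0,0,0],[0,0,0],[0,0,0],[0,0,0],[0,0,0],[0,0,0],[0,0,0]],"grip":[0,0,0,0,0,0,0,0,0,0]}'
python3 -m jog '{"delta_pos":[[-3,5,0],[-3,4,0],[-4,5,0],[-4,5,0],[-6,6,0],[-6,5,0],[-6,5,0],[-6,4,0],[-7,4,0],[-7,4,0]],"rot":[[0,0,0],[0,0,0],[0,0,0],[0,0,0],[0,0,0],[0,0,0],[0,0,0],[0,0,0],[0,0,0],[0,0,0]],"grip":[0,0,0,0,0,0,0,0,0,0]}'
python3 - <<'E'
from h import *
cap('top','top1')
cv2.imwrite('pics/c2.png',cv2.resize(cv2.imread('pics/top1.png')[120:300,180:400],None,fx=3,fy=3))
E
```

```text
time_s: 3.35
tcp_pos: [0.7034, 0.1103, 0.1536]
ee_rot: [[0.985, 0.171, -0.001], [0.171, -0.985, -0.001], [-0.001, 0.001, -1.0]]
wrist_force: [-0.1, -3.6, -0.3]
gripper_width: 0.005
time_s: 4.18
tcp_pos: [0.6512, 0.1586, 0.1538]
ee_rot: [[0.985, 0.171, 0.001], [0.171, -0.985, 0.0], [0.001, -0.0, -1.0]]
wrist_force: [1.3, -2.6, 0.7]
gripper_width: 0.006
```

View pics/c2.png

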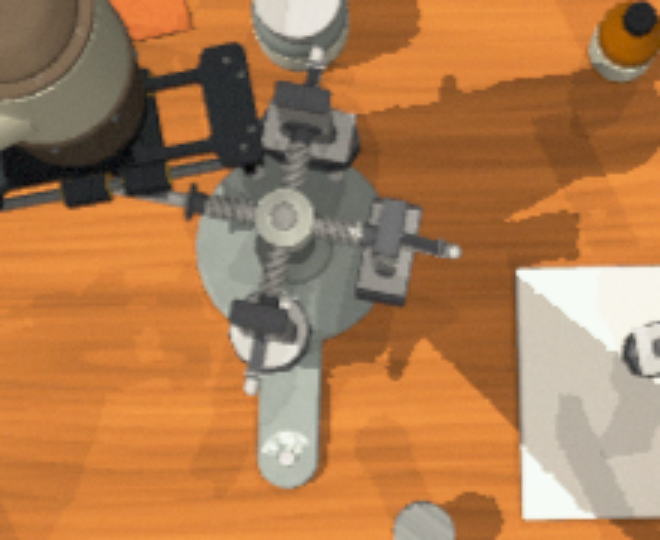

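The branch turns as planned: it now points left (crop ~(130,190)), and the finger is behind it with ~3 N. I'll carry on along the arc.

```bash
python3 -m jog '{"delta_pos":[[-8,3,0],[-7,2,0],[-8,2,0],[-8,1,0],[-8,1,0],[-7,0,0],[-8,0,0],[-8,-1,0],[-8,-2,0],[-8,-2,0]],"rot":[[0,0,0],[0,0,0],[0,0,0],[0,0,0],[0,0,0],[0,0,0],[0,0,0],[0,0,0],[0,0,0],[0,0,0]],"grip":[0,0,0,0,0,0,0,0,0,0]}'
python3 -m jog '{"delta_pos":[[-7,-2,0],[-7,-3,0],[-7,-4,0],[-7,-4,0],[-7,-4,0],[-6,-5,0],[-6,-5,0],[-5,-6,0],[-5,-6,0],[-5,-7,0]],"rot":[[0,0,0],[0,0,0],[0,0,0],[0,0,0],[0,0,0],[0,0,0],[0,0,0],[0,0,0],[0,0,0],[0,0,0]],"grip":[0,0,0,0,0,0,0,0,0,0]}'
python3 -m jog '{"delta_pos":[[-4,-6,0],[-2,-5,0],[-2,-3,0],[0,0,0]],"rot":[[0,0,0],[0,0,0],[0,0,0],[0,0,0]],"grip":[0,0,0,0]}'
python3 - <<'E'
from h import *
cap('scene','sc2')
cv2.imwrite('pics/c3.png',cv2.resize(cv2.imread('pics/sc2.png')[140:320,180:480],None,fx=2.6,fy=2.6))
E
```

```text
time_s: 5.07
tcp_pos: [0.5731, 0.1618, 0.1537]
ee_rot: [[0.985, 0.171, 0.001], [0.171, -0.985, 0.0], [0.001, -0.0, -1.0]]
wrist_force: [2.7, -0.0, -0.2]
gripper_width: 0.007
time_s: 5.9
tcp_pos: [0.5108, 0.1155, 0.1534]
ee_rot: [[0.985, 0.171, -0.001], [0.171, -0.985, 0.0], [-0.001, -0.0, -1.0]]
wrist_force: [0.5, 1.6, 1.0]
gripper_width: 0.004
time_s: 6.23
tcp_pos: [0.5028, 0.1008, 0.1533]
ee_rot: [[0.985, 0.17, -0.002], [0.17, -0.985, -0.001], [-0.002, 0.001, -1.0]]
wrist_force: [-0.7, 0.4, -0.2]
gripper_width: 0.005
```

View pics/c3.png

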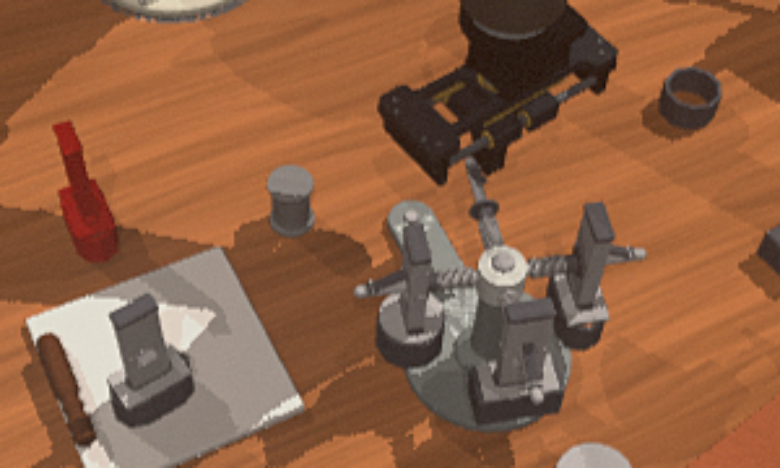

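```bash
python3 - <<'E'
from h import *
q=lambda u,v:(180+u/2.6,140+v/2.6)
h=atz('sc2',*q(502,258),.155); print('hub',h)
for u,v in [(537,397),(362,291),(641,254),(482,208)]:
    p=atz('sc2',*q(u,v),.135); d=p-np.array([.6065,.053,.135]); print(p,np.degrees(np.arctan2(d[1],d[0])),np.hypot(*d[:2]))
print('toe',atz('sc2',*q(412,216),.012))
E
```

```text
hub [0.6098 0.0508 0.155 ]
[0.7216 0.0198 0.135 ] -16.08993259114751 0.11979252898240356
[ 0.5783 -0.0571  0.135 ] -104.36636914607661 0.1136540804370877
[0.6439 0.1641 0.135 ] 71.3950345261977 0.11722614896003365
[0.5468 0.0698 0.135 ] 164.2830246012653 0.062018787476054466
toe [0.4493 0.0611 0.012 ]
```

```bash
python3 -m jog '{"delta_pos":[[-2,-5,0],[-2,-5,0],[-1,-5,0],[-1,-4,0],[-1,-3,0],[0,-3,0],[0,-2,0],[0,0,0],[0,0,0]],"rot":[[0,0,0],[0,0,0],[0,0,0],[0,0,0],[0,0,0],[0,0,0],[0,0,0],[0,0,0],[0,0,0]],"grip":[0,0,0,0,0,0,0,0,0]}'
python3 -m jog '{"delta_pos":[[0,6,0],[0,0,20],[0,0,25],[0,0,25],[0,0,25],[-10,30,20],[-10,35,10],[-10,35,10],[0,30,0],[0,0,0]],"rot":[[0,0,0],[0,0,0],[0,0,0],[0,0,0],[0,0,0],[0,0,0],[0,0,0],[0,0,0],[0,0,0],[0,0,0]],"grip":[0,0,0,0,0,0,0,0,50,100]}'
python3 - <<'E'
from h import *
cap('top','top3')
cv2.imwrite('pics/c4.png',cv2.resize(cv2.imread('pics/top3.png')[135:300,215:450],None,fx=3.4,fy=3.4,interpolation=cv2.INTER_CUBIC))
E
```

```text
time_s: 7.03
tcp_pos: [0.4963, 0.0744, 0.1534]
ee_rot: [[0.985, 0.171, -0.001], [0.171, -0.985, -0.001], [-0.001, 0.001, -1.0]]
wrist_force: [-0.6, 0.4, -0.0]
gripper_width: 0.006
time_s: 7.87
tcp_pos: [0.4667, 0.2154, 0.2892]
ee_rot: [[0.984, 0.176, 0.002], [0.176, -0.984, 0.002], [0.002, -0.001, -1.0]]
wrist_force: [1.0, 0.0, -0.5]
gripper_width: 0.086
```

View pics/c4.png

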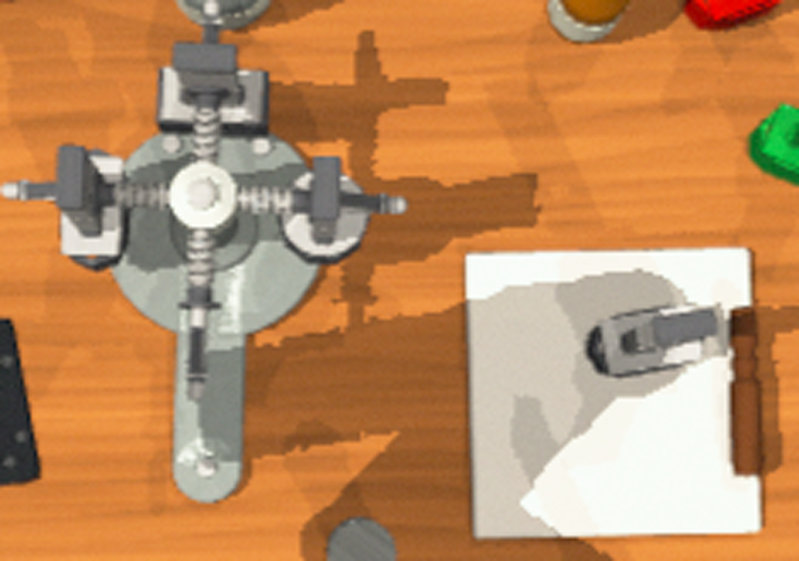

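```bash
python3 - <<'E'
from h import *
q=lambda u,v:(u/3.4+215,v/3.4+135)
P=[atz('top3',*q(u,v),.135) for u,v in [(196,396),(212,3),(8,190),(401,205)]]
print(P, atz('top3',*q(202,191),.155))
a=lambda d:np.degrees(np.arctan2(d[1],d[0]))
print(a(P[0]-P[1]),a(P[2]-P[3])+90,(P[0]+P[1])/2,(P[2]+P[3])/2)
E
python3 -m jog '{"delta_pos":[[8,-35,0],[8,-35,0],[6,-38,0],[6,-38,0],[5,-38,0],[5,-38,0],[3,-38,0],[3,-38,0],[2,-38,0],[2,-38,0]],"rot":[[0,0,0],[0,0,0],[0,0,0],[0,0,0],[0,0,0],[0,0,0],[0,0,0],[0,0,0],[0,0,0],[0,0,0]],"grip":[100,100,100,100,100,100,100,100,100,100]}'
python3 -m jog '{"delta_pos":[[2,-30,0],[0,-30,0],[0,0,0],[0,0,0]],"rot":[[0,0,0],[0,0,0],[0,0,0],[0,0,0]],"grip":[100,100,100,100]}'
python3 - <<'E'
from h import *
c=cap('wrist','w1'); print(c['xyz'],c['orientation'])
E
```

```text
[array([0.4883, 0.0589, 0.135 ]), array([0.7241, 0.0458, 0.135 ]), array([0.6129, 0.1686, 0.135 ]), array([ 0.5994, -0.0647,  0.135 ])] [0.6068 0.0524 0.155 ]
176.82016988013575 176.68824933153903 [0.6062  0.05235 0.135  ] [0.60615 0.05195 0.135  ]
time_s: 8.75
tcp_pos: [0.5137, -0.1656, 0.2882]
ee_rot: [[0.985, 0.17, -0.001], [0.17, -0.985, -0.0], [-0.001, -0.0, -1.0]]
wrist_force: [0.7, -0.2, -0.2]
gripper_width: 0.877
time_s: 9.08
tcp_pos: [0.5157, -0.2249, 0.2876]
ee_rot: [[0.986, 0.167, -0.002], [0.167, -0.986, 0.0], [-0.002, -0.001, -1.0]]
wrist_force: [-0.1, 1.0, -0.2]
gripper_width: 0.996
[ 0.59143917 -0.21251488  0.4240672 ] [[ 1.66151610e-01  9.45822562e-01  2.78950396e-01]
 [-9.86099934e-01  1.59580049e-01  4.62723165e-02]
 [-7.49516841e-04 -2.82761187e-01  9.59190049e-01]]
```

View pics/w1.png

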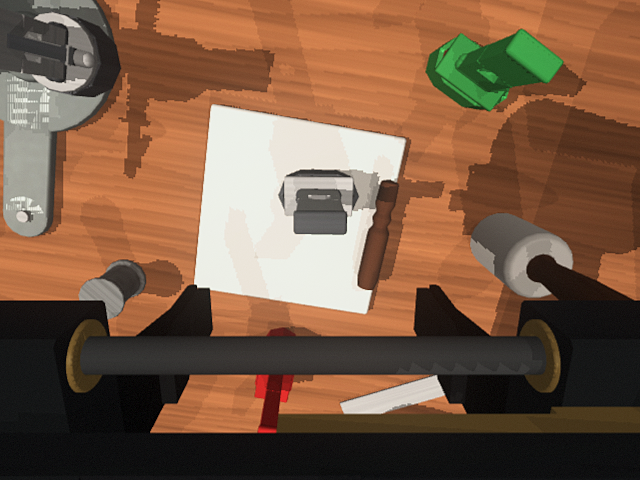

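```bash
python3 - <<'E'
from h import *
cv2.imwrite('pics/c5.png',cv2.resize(cv2.imread('pics/w1.png')[160:245,265:375],None,fx=7,fy=7,interpolation=cv2.INTER_CUBIC))
for n,f,u,v,z in [('wristtop','w1',321,223,.152),('L','w1',295,223,.152),('R','w1',347,223,.152)]:print(n,atz(f,u,v,z))
E
```

```text
wristtop [ 0.5262 -0.2289  0.152 ]
L [ 0.5233 -0.2117  0.152 ]
R [ 0.5291 -0.2461  0.152 ]
```

View pics/c5.png

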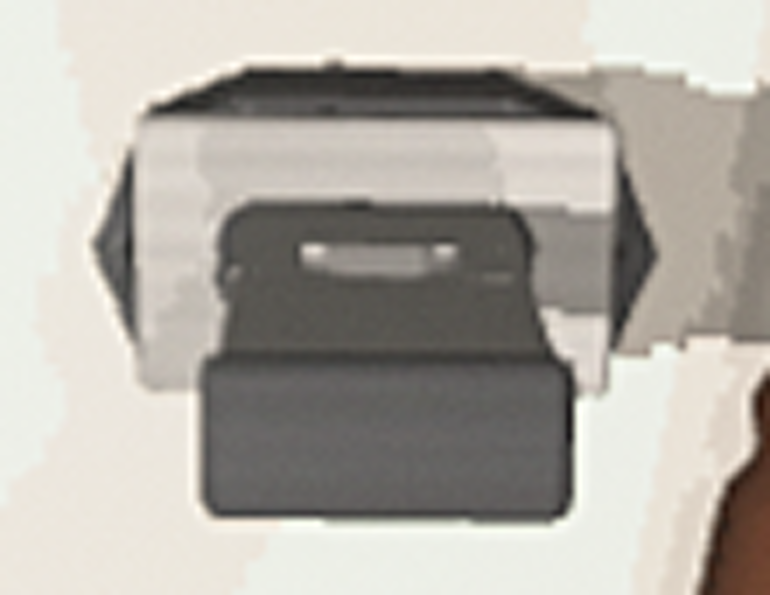

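```bash
python3 -m jog '{"delta_pos":[[5,-2,-25],[5,-1,-25],[0,0,-25],[0,0,-25],[0,0,-25],[0,0,-20],[0,0,-8],[0,0,0]],"rot":[[0,0,0],[0,0,0],[0,0,0],[0,0,0],[0,0,0],[0,0,0],[0,0,0],[0,0,0]],"grip":[100,100,100,100,100,100,100,100]}'
python3 -m jog '{"delta_pos":[[0,0,0],[0,0,0],[0,0,0],[0,0,0],[0,0,0],[0,0,0],[0,0,0],[0,0,0],[0,0,0],[0,0,0]],"rot":[[0,0,0],[0,0,0],[0,0,0],[0,0,0],[0,0,0],[0,0,0],[0,0,0],[0,0,0],[0,0,0],[0,0,0]],"grip":[80,65,50,40,30,20,10,0,0,0]}'
python3 -m jog '{"delta_pos":[[0,0,0],[0,0,0],[0,0,0],[0,0,0]],"rot":[[0,0,0],[0,0,0],[0,0,0],[0,0,0]],"grip":[0,0,0,0]}'
```

```text
time_s: 9.8
tcp_pos: [0.5254, -0.2249, 0.1336]
ee_rot: [[0.985, 0.172, -0.005], [0.172, -0.985, 0.001], [-0.005, -0.002, -1.0]]
wrist_force: [-0.4, -0.5, -0.5]
gripper_width: 1.002
time_s: 10.63
tcp_pos: [0.5269, -0.2264, 0.1357]
ee_rot: [[0.985, 0.171, 0.001], [0.171, -0.985, -0.0], [0.001, 0.001, -1.0]]
wrist_force: [0.4, -1.1, -0.1]
gripper_width: 0.386
time_s: 10.97
tcp_pos: [0.5269, -0.2263, 0.1357]
ee_rot: [[0.985, 0.171, 0.0], [0.171, -0.985, -0.0], [0.0, 0.0, -1.0]]
wrist_force: [0.6, -2.2, 0.4]
gripper_width: 0.392
```

```bash
python3 -m jog '{"delta_pos":[[0,0,5],[0,0,12],[0,0,20],[0,0,25],[-3,10,25],[-6,20,13],[-8,27,0],[-8,30,0],[-8,30,0],[-8,30,0]],"rot":[[0,0,0],[0,0,0],[0,0,0],[0,0,0],[0,0,0],[0,0,-1],[0,0,-2],[0,0,-2],[0,0,-2],[0,0,-2]],"grip":[0,0,0,0,0,0,0,0,0,0]}'
python3 -m jog '{"delta_pos":[[-8,30,0],[-8,30,0],[-8,30,0],[-7,25,0],[-5,15,0],[-3,8,0],[-2,2,0],[0,0,0],[0,0,0],[0,0,0]],"rot":[[0,0,-2],[0,0,-1],[0,0,-1],[0,0,0],[0,0,0],[0,0,0],[0,0,0],[0,0,0],[0,0,0],[0,0,0]],"grip":[0,0,0,0,0,0,0,0,0,0]}'
python3 - <<'E'
from h import *
cap('wrist','w2');print(r.sense()['gripper_width'])
E
```

```text
time_s: 11.8
tcp_pos: [0.4836, -0.0777, 0.2344]
ee_rot: [[1.0, 0.012, -0.004], [0.012, -1.0, 0.001], [-0.004, -0.001, -1.0]]
wrist_force: [0.3, 1.0, -4.1]
gripper_width: 0.388
time_s: 12.63
tcp_pos: [0.4447, 0.0601, 0.2354]
ee_rot: [[0.998, -0.056, -0.001], [-0.056, -0.998, -0.0], [-0.001, 0.0, -1.0]]
wrist_force: [0.7, -0.2, -4.4]
gripper_width: 0.388
0.38436595048363253
```

View pics/w2.png

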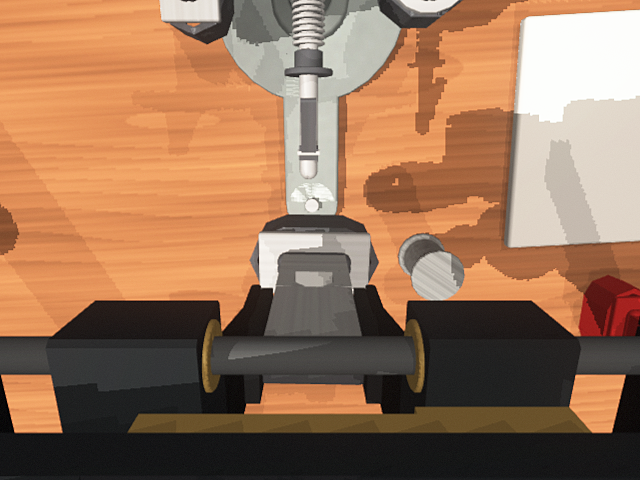

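```bash
python3 - <<'E'
from h import *
t=atz('w2',309,177,.135); f=atz('w2',308.8,70,.135); h=atz('w2',308.8,98,.135)
a=atz('w2',314.7,234,.2354-.0357-.054); b=atz('w2',314.7,255,.2354-.0357+.000)  # band top far edge; bar
print('tip',t,'foll flange',f,'band far edge mid',a,'bar',b)
d=t-f; print('angle',np.degrees(np.arctan2(d[1],d[0])))
ax=np.array([.6062,.0522]);print(np.hypot(*(t[:2]-ax)),np.hypot(*(f[:2]-ax)))
s=r.sense(); R=s['ee_rot']; 
for n,p in(('tip',t),('f',f),('band',a),('bar',b)): print(n,(R.T@(p-s['tcp_pos']))*1000)
E
```

```text
tip [0.4902 0.0592 0.135 ] foll flange [0.5464 0.0559 0.135 ] band far edge mid [0.4595 0.0577 0.1457] bar [0.4648 0.0577 0.1997]
angle 176.63951573996076
0.1162110149684615 0.059914355541889924
tip [ 45.47986843  -1.7234462  100.35704491]
f [101.77653819  -1.60435036 100.32893862]
band [14.90833382  1.51180388 89.6732053 ]
bar [20.17287434  1.2270371  35.67048759]
```

```bash
python3 -m jog '{"delta_pos":[[0,2.5,-15],[0,0,-20],[0,0,-14],[0,0,-6],[4,0,0],[8,0,0],[4,0,0],[0,0,0],[0,0,0],[0,0,0]],"rot":[[0,0,0],[0,0,0],[0,0,0],[0,0,0],[0,0,0],[0,0,0],[0,0,0],[0,0,0],[0,0,0],[0,0,0]],"grip":[0,0,0,0,0,0,0,0,0,0]}'
python3 - <<'E'
from h import *
cap('wrist','w3');cap('scene','sc3')
a=cv2.imread('pics/w3.png')[20:330,200:440]; b=cv2.imread('pics/sc3.png')[170:325,300:420]
cv2.imwrite('pics/c6.png',np.hstack([cv2.resize(a,(465,600)),cv2.resize(b,(335,433))[:433].__class__(0) if 0 else cv2.copyMakeBorder(cv2.resize(b,(335,433)),0,167,0,0,cv2.BORDER_CONSTANT)]))
E
```

```text
time_s: 13.52
tcp_pos: [0.4608, 0.0634, 0.1809]
ee_rot: [[0.998, -0.055, 0.0], [-0.055, -0.998, 0.0], [0.0, -0.0, -1.0]]
wrist_force: [-0.2, 0.2, -4.4]
gripper_width: 0.39
```

View pics/c6.png

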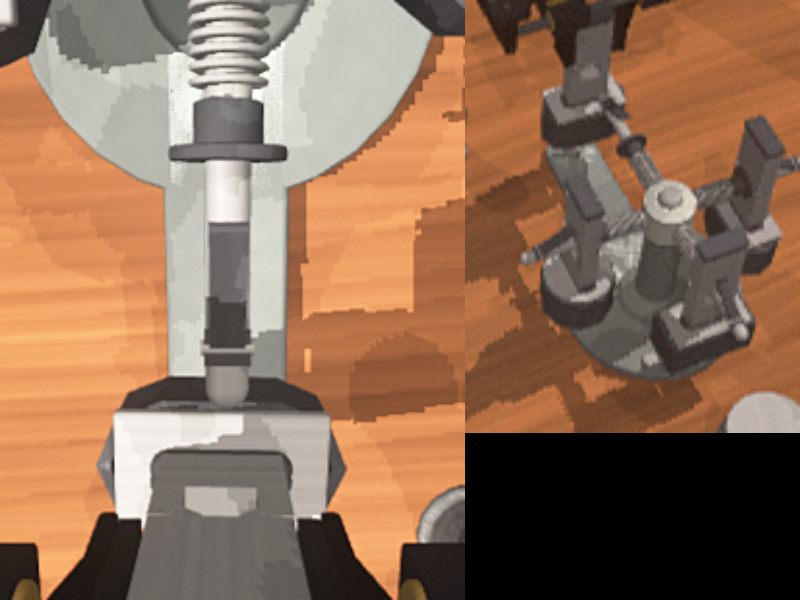

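```bash
python3 - <<'E'
from h import *
q=lambda u,v:(200+u/1.9375,20+v/1.9355)
s=r.sense(); R=s['ee_rot']; print(s['tcp_pos'],np.load('pics/w3.npz')['K'][0])
for n,u,v,z in [('tip',228,404,.135),('tipmid',228,380,.135),('rod160',228.5,165,.135),('flangetop',228.5,147,.148),('slot',221,498,.136),('bar',222,480,.145),('bandtop',221.5,412,.091),('keeperfree',228.5,222,.153)]:
    p=atz('w3',*q(u,v),z); print(n,p,(R.T@(p-s['tcp_pos'])*1000).round(1))
E
```

```text
[0.46055695 0.06335592 0.18080201] [417.13055591   0.         312.82717965]
tip [0.49   0.0592 0.135 ] [29.6  2.5 45.8]
tipmid [0.4957 0.0588 0.135 ] [35.3  2.6 45.8]
rod160 [0.5429 0.0562 0.135 ] [82.6  2.6 45.8]
flangetop [0.5459 0.0562 0.148 ] [85.6  2.5 32.8]
slot [0.467  0.0621 0.136 ] [ 6.5  0.9 44.8]
bar [0.4749 0.0614 0.145 ] [14.4  1.2 35.8]
bandtop [0.4763 0.0613 0.091 ] [15.8  1.2 89.8]
keeperfree [0.5317 0.057  0.153 ] [71.4  2.4 27.8]
```

```bash
python3 -m jog '{"delta_pos":[[0,-1.3,0],[5,-0.3,0],[7,-0.4,0],[7,-0.4,0],[7,-0.4,0],[6,-0.3,0],[5,-0.3,0],[3,-0.2,0],[0,0,0],[0,0,0]],"rot":[[0,0,0],[0,0,0],[0,0,0],[0,0,0],[0,0,0],[0,0,0],[0,0,0],[0,0,0],[0,0,0],[0,0,0]],"grip":[0,0,0,0,0,0,0,0,0,0]}'
python3 -m jog '{"delta_pos":[[3,-0.2,0],[3,-0.2,0],[3,-0.1,0],[3,-0.2,0],[0,0,0]],"rot":[[0,0,0],[0,0,0],[0,0,0],[0,0,0],[0,0,0]],"grip":[0,0,0,0,0]}'
```

```text
time_s: 14.45
tcp_pos: [0.5006, 0.0597, 0.1803]
ee_rot: [[0.998, -0.055, -0.001], [-0.055, -0.998, -0.0], [-0.001, 0.0, -1.0]]
wrist_force: [0.1, 0.4, -4.9]
gripper_width: 0.391
time_s: 14.87
tcp_pos: [0.5126, 0.0589, 0.1805]
ee_rot: [[0.998, -0.055, -0.001], [-0.055, -0.998, -0.001], [-0.001, 0.001, -1.0]]
wrist_force: [-3.2, -0.7, -2.0]
gripper_width: 0.39
```

```bash
python3 -m jog '{"delta_pos":[[2,-0.1,0],[2,-0.1,0],[2,-0.1,0],[2,-0.2,0],[0,0,0]],"rot":[[0,0,0],[0,0,0],[0,0,0],[0,0,0],[0,0,0]],"grip":[0,0,0,0,0]}'
python3 -m jog '{"delta_pos":[[2,-0.1,0],[2,-0.1,0],[2,-0.1,0],[2,-0.2,0],[0,0,0]],"rot":[[0,0,0],[0,0,0],[0,0,0],[0,0,0],[0,0,0]],"grip":[0,0,0,0,0]}'
```

```text
time_s: 15.28
tcp_pos: [0.5215, 0.0586, 0.1807]
ee_rot: [[0.998, -0.055, 0.001], [-0.055, -0.998, 0.0], [0.001, -0.0, -1.0]]
wrist_force: [-0.2, -0.6, -1.8]
gripper_width: 0.389
time_s: 15.7
tcp_pos: [0.5296, 0.0582, 0.1808]
ee_rot: [[0.998, -0.055, 0.001], [-0.055, -0.998, 0.0], [0.001, -0.0, -1.0]]
wrist_force: [0.4, -0.6, -1.8]
gripper_width: 0.39
```

```bash
python3 -m jog '{"delta_pos":[[2,-0.1,0],[2,-0.1,0],[2,-0.1,0],[0,0,0],[0,0,0]],"rot":[[0,0,0],[0,0,0],[0,0,0],[0,0,0],[0,0,0]],"grip":[0,0,0,0,0]}'
python3 -m jog '{"delta_pos":[[1,-0.1,0],[1,0,0],[0,0,0],[0,0,0]],"rot":[[0,0,0],[0,0,0],[0,0,0],[0,0,0]],"grip":[0,0,0,0]}'
python3 -m jog '{"delta_pos":[[1,-0.1,0],[1,0,0],[0,0,0],[0,0,0]],"rot":[[0,0,0],[0,0,0],[0,0,0],[0,0,0]],"grip":[0,0,0,0]}'
```

```text
time_s: 16.12
tcp_pos: [0.5352, 0.0579, 0.1807]
ee_rot: [[0.998, -0.055, 0.001], [-0.055, -0.998, 0.0], [0.001, -0.0, -1.0]]
wrist_force: [-0.3, -0.6, -1.1]
gripper_width: 0.386
time_s: 16.45
tcp_pos: [0.5366, 0.0577, 0.1805]
ee_rot: [[0.998, -0.055, -0.0], [-0.055, -0.998, -0.0], [-0.0, 0.0, -1.0]]
wrist_force: [0.1, -0.3, -2.3]
gripper_width: 0.39
time_s: 16.78
tcp_pos: [0.5385, 0.0575, 0.1805]
ee_rot: [[0.998, -0.055, -0.001], [-0.055, -0.998, -0.0], [-0.001, 0.0, -1.0]]
wrist_force: [-2.3, -0.1, -2.7]
gripper_width: 0.39
```

```bash
python3 -m jog '{"delta_pos":[[1,-0.1,0],[0.5,0,0],[0,0,0],[0,0,0]],"rot":[[0,0,0],[0,0,0],[0,0,0],[0,0,0]],"grip":[0,0,0,0]}'
python3 -m jog '{"delta_pos":[[1,-0.1,0],[0,0,0],[0,0,0]],"rot":[[0,0,0],[0,0,0],[0,0,0]],"grip":[0,0,0]}'
python3 -m jog '{"delta_pos":[[1,-0.1,0],[0,0,0],[0,0,0]],"rot":[[0,0,0],[0,0,0],[0,0,0]],"grip":[0,0,0]}'
```

```text
time_s: 17.12
tcp_pos: [0.5395, 0.0574, 0.1804]
ee_rot: [[0.998, -0.055, -0.002], [-0.055, -0.998, -0.0], [-0.002, 0.0, -1.0]]
wrist_force: [-4.9, -0.0, -0.9]
gripper_width: 0.386
time_s: 17.37
tcp_pos: [0.5404, 0.0574, 0.1804]
ee_rot: [[0.998, -0.055, -0.002], [-0.055, -0.998, -0.0], [-0.002, 0.0, -1.0]]
wrist_force: [-5.5, 0.9, -1.1]
gripper_width: 0.394
time_s: 17.62
tcp_pos: [0.5409, 0.0573, 0.1803]
ee_rot: [[0.998, -0.055, -0.003], [-0.055, -0.998, -0.0], [-0.003, 0.0, -1.0]]
wrist_force: [-6.8, 1.1, 0.8]
gripper_width: 0.389
```

```bash
python3 -m jog '{"delta_pos":[[1,-0.1,0],[0,0,0],[0,0,0]],"rot":[[0,0,0],[0,0,0],[0,0,0]],"grip":[0,0,0]}'
python3 -m jog '{"delta_pos":[[0.7,0,0],[0,0,0],[0,0,0]],"rot":[[0,0,0],[0,0,0],[0,0,0]],"grip":[0,0,0]}'
python3 - <<'E'
from h import *
s=r.sense(); print(s['tcp_pos'],s['wrist_force'],s['moment'])
cap('wrist','w4'); cap('scene','sc4')
a=cv2.imread('pics/w4.png')[20:330,200:440]; b=cv2.imread('pics/sc4.png')[180:280,330:410]
cv2.imwrite('pics/c7.png',np.hstack([cv2.resize(a,(465,600)),cv2.copyMakeBorder(cv2.resize(b,(335,419),interpolation=cv2.INTER_CUBIC),0,181,0,0,cv2.BORDER_CONSTANT)]))
E
```

```text
time_s: 17.87
tcp_pos: [0.5414, 0.0572, 0.1799]
ee_rot: [[0.998, -0.055, -0.004], [-0.055, -0.998, -0.0], [-0.004, 0.001, -1.0]]
wrist_force: [-7.7, 1.7, 0.4]
gripper_width: 0.39
time_s: 18.12
tcp_pos: [0.5418, 0.0571, 0.1799]
ee_rot: [[0.998, -0.055, -0.005], [-0.055, -0.998, -0.0], [-0.005, 0.001, -1.0]]
wrist_force: [-7.9, 2.0, 1.3]
gripper_width: 0.386
[0.54182166 0.05711351 0.17992397] [-7.85309533  1.98948511  1.31124972] [0.70077706 2.51669825 0.06294887]
```

View pics/c7.png

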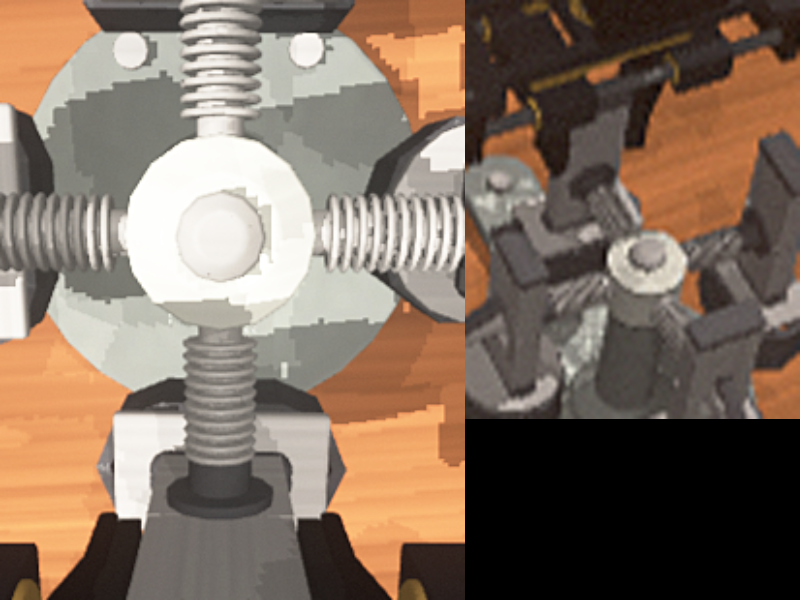

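```bash
python3 -m jog '{"delta_pos":[[1,-0.1,0],[0,0,0],[0,0,0]],"rot":[[0,0,0],[0,0,0],[0,0,0]],"grip":[0,0,0]}'
python3 -m jog '{"delta_pos":[[0.7,0,0],[0,0,0],[0,0,0]],"rot":[[0,0,0],[0,0,0],[0,0,0]],"grip":[0,0,0]}'
python3 - <<'E'
from h import *
q=lambda u,v:(200+u/1.9375,20+v/1.9355)
s=r.sense();R=s['ee_rot'];print(s['moment'])
cap('wrist','w5'); 
d=cv2.absdiff(cv2.imread('pics/w5.png'),cv2.imread('pics/w4.png')).sum(2); ys,xs=np.where(d>80); print(len(ys),ys.min() if len(ys) else 0,ys.max() if len(ys) else 0)
p=atz('w4',*q(220,235),.155); print('hub',p)
E
```

```text
time_s: 18.47
tcp_pos: [0.5424, 0.0571, 0.1799]
ee_rot: [[0.998, -0.055, -0.006], [-0.055, -0.998, -0.0], [-0.006, 0.001, -1.0]]
wrist_force: [-9.0, 2.8, 1.5]
gripper_width: 0.391
time_s: 18.72
tcp_pos: [0.5428, 0.0571, 0.1799]
ee_rot: [[0.998, -0.055, -0.006], [-0.055, -0.998, -0.0], [-0.006, 0.001, -1.0]]
wrist_force: [-11.2, 2.8, 1.7]
gripper_width: 0.388
[0.95855884 3.08135221 0.02543626]
14126 0 404
hub [0.6103 0.0526 0.155 ]
```

```bash
python3 -m jog '{"delta_pos":[[-1.5,0.1,0],[-1.5,0.1,0],[0,0,0],[0,0,0]],"rot":[[0,0,0],[0,0,0],[0,0,0],[0,0,0]],"grip":[0,0,0,0]}'
python3 -m jog '{"delta_pos":[[-1.5,0.1,0],[-1,0.1,0],[0,0,0],[0,0,0]],"rot":[[0,0,0],[0,0,0],[0,0,0],[0,0,0]],"grip":[0,0,0,0]}'
```

```text
time_s: 19.1
tcp_pos: [0.541, 0.0572, 0.18]
ee_rot: [[0.998, -0.055, -0.004], [-0.055, -0.998, -0.0], [-0.004, 0.001, -1.0]]
wrist_force: [-7.0, 2.2, -1.6]
gripper_width: 0.389
time_s: 19.43
tcp_pos: [0.5396, 0.0573, 0.18]
ee_rot: [[0.998, -0.055, -0.001], [-0.055, -0.998, -0.0], [-0.001, 0.0, -1.0]]
wrist_force: [-3.7, 0.0, -4.7]
gripper_width: 0.392
```

```bash
python3 -m jog '{"delta_pos":[[-1,0.1,0],[0,0,0],[0,0,0]],"rot":[[0,0,0],[0,0,0],[0,0,0]],"grip":[0,0,0]}'
python3 -m jog '{"delta_pos":[[0,0,-1.5],[0,0,-1.5],[0,0,0],[0,0,0]],"rot":[[0,0,0],[0,0,0],[0,0,0],[0,0,0]],"grip":[0,0,0,0]}'
```

```text
time_s: 19.68
tcp_pos: [0.539, 0.0574, 0.1801]
ee_rot: [[0.998, -0.055, -0.001], [-0.055, -0.998, -0.0], [-0.001, 0.0, -1.0]]
wrist_force: [-1.7, -0.8, -5.6]
gripper_width: 0.39
time_s: 20.02
tcp_pos: [0.5392, 0.0577, 0.1775]
ee_rot: [[0.998, -0.055, 0.0], [-0.055, -0.998, 0.0], [0.0, -0.0, -1.0]]
wrist_force: [-3.0, -0.1, -4.4]
gripper_width: 0.387
```

```bash
python3 -m jog '{"delta_pos":[[0,0,-0.7],[0,0,0],[0,0,0]],"rot":[[0,0,0],[0,0,0],[0,0,0]],"grip":[0,0,0]}'
python3 -m jog '{"delta_pos":[[0,0,-0.7],[0,0,0],[0,0,0]],"rot":[[0,0,0],[0,0,0],[0,0,0]],"grip":[0,0,0]}'
python3 -m jog '{"delta_pos":[[0,0,-0.5],[0,0,0],[0,0,0]],"rot":[[0,0,0],[0,0,0],[0,0,0]],"grip":[0,0,0]}'
```

```text
time_s: 20.27
tcp_pos: [0.5392, 0.0577, 0.177]
ee_rot: [[0.998, -0.055, 0.0], [-0.055, -0.998, 0.0], [0.0, -0.0, -1.0]]
wrist_force: [-2.6, 0.3, -3.5]
gripper_width: 0.39
time_s: 20.52
tcp_pos: [0.5392, 0.0577, 0.1762]
ee_rot: [[0.998, -0.055, 0.0], [-0.055, -0.998, 0.0], [0.0, -0.0, -1.0]]
wrist_force: [-3.3, -0.0, -3.4]
gripper_width: 0.387
time_s: 20.77
tcp_pos: [0.5391, 0.0576, 0.1756]
ee_rot: [[0.998, -0.055, 0.0], [-0.055, -0.998, 0.0], [0.0, -0.0, -1.0]]
wrist_force: [-2.5, 1.0, -3.2]
gripper_width: 0.385
```

```bash
python3 -m jog '{"delta_pos":[[0,0,-0.5],[0,0,0],[0,0,0]],"rot":[[0,0,0],[0,0,0],[0,0,0]],"grip":[0,0,0]}'
python3 -m jog '{"delta_pos":[[0,0,-0.5],[0,0,0],[0,0,0]],"rot":[[0,0,0],[0,0,0],[0,0,0]],"grip":[0,0,0]}'
```

```text
time_s: 21.02
tcp_pos: [0.5392, 0.0576, 0.1753]
ee_rot: [[0.998, -0.055, 0.0], [-0.055, -0.998, 0.0], [0.0, -0.0, -1.0]]
wrist_force: [-3.3, 0.7, -2.0]
gripper_width: 0.387
time_s: 21.27
tcp_pos: [0.5392, 0.0576, 0.1752]
ee_rot: [[0.998, -0.055, 0.001], [-0.055, -0.999, 0.0], [0.001, -0.0, -1.0]]
wrist_force: [-4.8, 0.8, 2.9]
gripper_width: 0.389
```

```bash
python3 -m jog '{"delta_pos":[[0,0,0.4],[0,0,0],[0,0,0],[0,0,0],[0,0,0],[0,0,0],[0,0,0],[0,0,0]],"rot":[[0,0,0],[0,0,0],[0,0,0],[0,0,0],[0,0,0],[0,0,0],[0,0,0],[0,0,0]],"grip":[0,0,42,46,52,60,65,65]}'
python3 -m jog '{"delta_pos":[[0,0,3],[0,0,8],[0,0,15],[0,0,20],[0,0,25],[-10,25,20],[-10,35,10],[-10,35,0],[-10,30,0],[0,0,0]],"rot":[[0,0,0],[0,0,0],[0,0,0],[0,0,0],[0,0,0],[0,0,0],[0,0,0],[0,0,0],[0,0,0],[0,0,0]],"grip":[65,65,65,65,65,65,65,65,65,65]}'
python3 - <<'E'
from h import *
cap('top','t9');cap('scene','s9')
a=cv2.imread('pics/t9.png')[130:290,225:335]; b=cv2.imread('pics/s9.png')[170:320,300:440]
cv2.imwrite('pics/c9.png',np.hstack([cv2.resize(a,(396,576),interpolation=cv2.INTER_CUBIC),cv2.copyMakeBorder(cv2.resize(b,(400,429),interpolation=cv2.INTER_CUBIC),0,147,0,0,cv2.BORDER_CONSTANT)]))
E
```

```text
time_s: 21.93
tcp_pos: [0.5394, 0.0576, 0.1751]
ee_rot: [[0.998, -0.055, 0.001], [-0.055, -0.998, 0.0], [0.001, -0.0, -1.0]]
wrist_force: [0.5, 0.2, 0.3]
gripper_width: 0.623
time_s: 22.77
tcp_pos: [0.4982, 0.1866, 0.2773]
ee_rot: [[0.999, -0.05, 0.002], [-0.05, -0.999, 0.002], [0.002, -0.002, -1.0]]
wrist_force: [-0.3, -0.1, 0.7]
gripper_width: 0.65
```

View pics/c9.png

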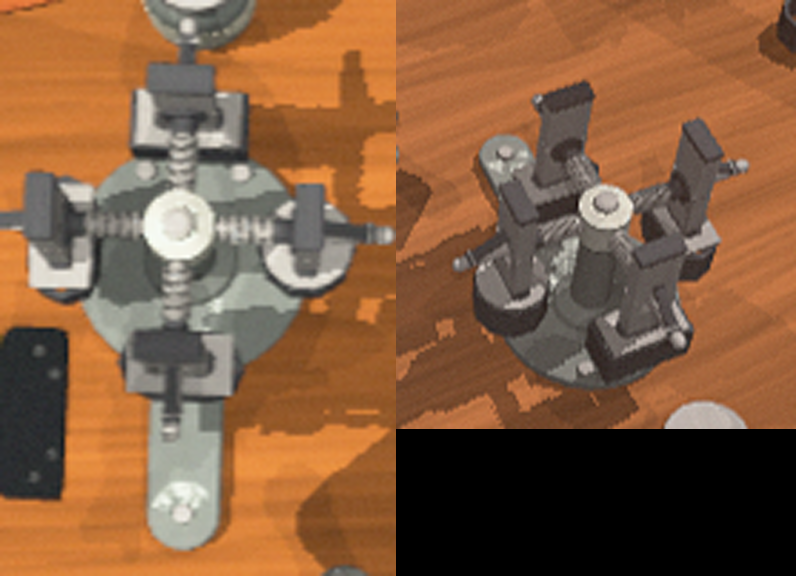

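```bash
python3 - <<'E'
from h import *
q=lambda u,v:(225+u/3.6,130+v/3.6)
ax=np.array([.6065,.0524,0])
t=atz('t9',*q(171,440),.135); b=atz('t9',*q(168,347),.192); toe=ax+.121*np.array([-.9993,.037,0])
print('tip',t,'bar top',b,'r',np.hypot(*(b-ax)[:2]),'tip-mark',np.hypot(*(t-toe)[:2]),r.sense()['wrist_force'])
finish_job()
E
```

```text
tip [0.4868 0.0592 0.135 ] bar top [0.5334 0.0566 0.192 ] r 0.07322055722268171 tip-mark 0.002621694698091281 [-0.43959947  0.06168414 -0.88134671]
the job is handed in; nothing more can be done
```

I turned the rack about 140° with the closed fingers, at about 4 N or less, until the empty branch pointed over the toe. I then took the plain steel die from the board and hung it on that branch. `finish_job()` gave no verdict, so the result rests on the checks below.

**Keeper:** I carried the die about 4.5 mm above its resting height and pressed it against the follower up to about 11 N. As I backed off, the upward push on the die disappeared, which I took as the keeper having snapped up. I could not see the keeper in any picture, so this rests on force readings only.

**Let down and let go:** I lowered the die onto the rod with about 7 N of contact, let go, and backed the arm clear.

**Last checks, from the final top and scene pictures:**
- The die hangs upright on the branch.
- Its bar is about 73 mm from the axis, against a home point of 72 mm.
- The branch tip is about 3 mm from the toe mark.
- The wrist force is near zero, and the clock read about 23 s.

**Disagreements:** The top and wrist cameras differed by 2 to 5 mm along the branch, so I set the depth by follower contact instead. A small side force of about 3 N appeared while pressing and went away on backing off. I did not re-measure the bystanders. The final crops show no change to those in view, and no unexpected contact force showed during the moves.

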